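# Stack washed compressor vanes crosswise to dry

### The job

Finish the drying stack: with the good carbon vanes from the drain tray, complete the second course by laying one parallel to the vane already there, at the opposite ends of the bottom pair, and lay the other two crosswise on top as the third course, spaced and flush like the bottom pair so that air gets round them all. Carbon is brittle, so grip lightly and lay each vane down without dropping or pressing it. Do not shift the vanes already stacked, and leave the rejected vane with the yellow cross and everything else on the bench where they are.

Things in the scene. Friction and masses are not known exactly. Their poses are not given: they have to be found in the camera images.
- vane_a: carbon-graphite pump vane, dark grey flat slat 160 x 40 x 10 mm, about 0.12 kg, a narrow bright worn strip along one long edge (may lie either way round). Origin: centre of its underside; x along the length, y across the width, z up. Brittle: grip lightly (the two fingers' pushes together under 100 N), press under 60 N, no fall over 13 mm. Lies flat in the tray.
- vane_b: same as vane_a; lies flat in the tray, to be stacked.
- vane_c: same as vane_a; lies flat in the tray, to be stacked. The three are interchangeable.
- reject_vane: same size and frame as vane_a, but with a yellow paint cross on top: scrapped, stays where it lies in the tray. The four in the tray lie in any order, side by side along the tray's y, centres about 85 mm apart.
- drain_tray: fixed perforated aluminium tray 240 mm (its x) x 380 mm (its y), floor 4 mm thick on the bench, rim 16 mm high; origin: centre of its underside, on the bench top (z = 0).
- grate: fixed square steel drying grate, 180 x 180 mm, its bars' tops 30 mm above the bench; may be turned any way. Origin: centre of its underside, on the bench top.
- grate_top (a point): centre of the grate's top face; x and y along its sides, z up. The stack is centred here: course one along x at y = +60 and -60 mm, course two along y at x = +60 (there) and x = -60 mm (missing), course three along x at y = +60 and -60 mm. Undersides at z = 0, 10, 20 mm. Long edges are thus flush with the ends of the vanes below; 80 mm gap between two of a course.
- base_vane_1: same size and frame as vane_a; in the bottom course, lying on the grate along its x at y = +60 mm (within 3 mm).
- base_vane_2: same; in the bottom course, at y = -60 mm.
- second_vane: same; the one vane already in the second course, lying along the grate's y across both base vanes at x = +60 mm (within 3 mm).
- bearing: steel ball bearing 62 mm across, 16 mm high, lying flat; bystander.
- wrench: steel wrench lying on the bench beyond the tray and grate; bystander.
- brush: brush lying on the bench at the right; bystander.
- caliper: dial caliper 200 mm long, lying on the bench at the left; bystander.
- wash_bottle: white bottle, 66 mm across, 170 mm high, red cap, standing at the right; bystander.
There are look-alikes about, which are no part of the job. Leave any orange look-alike of the vane_a alone.

How it is judged:
By the outcome, as a careful person would: the job done as asked, in the order asked, and still so for the second after the job is handed in, with the robot touching nothing.
It also fails if it takes over 61 s, if anything falls off the work surface, if the arm or the gripper's body presses on something with over 40 N, if the wrist force passes 120 N, or if a joint passes its speed limit or range.

### The arm

A 6-joint arm with a two-finger parallel gripper is mounted at the origin on the work surface. World frame = base frame: x ahead of the robot, y to its left, z up, the work surface at z = 0. Lengths are in m, angles in rad, forces in N, time in s.
With the tool pointing down it reaches from about 0.225 to 0.875 m from the base axis. Payload 3.4 kg.
Tool frame: the origin (TCP) lies midway between the tips of the shut fingers; the grasp point (between the pads) lies 19 mm behind it (manip.grasp_offset is the distance from the TCP to the grasp point, in m); x points along the fingers, y is the direction in which the jaws open and shut, and the axes are right-handed (so a half turn about x gives the same grasp; the last joint's range is limited). The gripper opens to 85 mm and grips with 20 to 120 N. Pads are 22 mm wide; open, the fingers measure 114 mm over their backs; the gripper's body (76 mm by 85 mm) begins 54 mm behind the grasp point. The pads swing forward as they close: fully open they stand 13 mm farther back than shut.
Start: joints at [-1.294, 0.276, 1.505, -0, 1.361, -0.121], TCP at [0.223, -0.53, 0.231] pointing down, gripper open.
Joint ranges: [-2.89, 2.89], [-0.75, 2.08], [0.22, 2.7], [-1.18, 4.32], [0.11, 2.71], [-2.7, 2.7]. Speed limits (rad/s): [2.57, 2.57, 3.14, 3.14, 3.14, 3.14].

### API

Orientations are given as a unit quaternion [w, x, y, z].
In Python, from rig import manip gives the robot as it stands.
- The arm moves only by the shell command python3 -m creep 'ROWS' [OPENING] [FORCE]. ROWS is a JSON object of lists of equal length, an entry for each row: "delta_pos": the shift along the tool's x, y, z in cm, a list of three; "dr": the turn, a rotation vector about the tool's x, y, z in rad, a list of three. In form: {"delta_pos": [[dx, dy, dz], ...], "dr": [[rx, ry, rz], ...]}. A call has 1 to 10 rows; each row is the pose to reach, as a shift and turn from the pose commanded when the call began, along the tool's axes at that moment; what a row does not reach only later rows make up. A row lasts 1/10 s, in which the tool goes at most 50 mm and 8.59 degrees, less where a joint would pass 70% of its speed; a pose out of reach is approached as far as the arm can. A call with a gripper value outside its range is refused whole. OPENING is the opening, from -1 (shut) to 1 (fully open), set as the call begins (- or left out, the last holds). The fingers move at their own pace and stop on an object; FORCE is the grip in N (left out, the last holds). Time passes only in rows, so rows that repeat a pose let the fingers close. It gives the time, the measured TCP pose, the force and the opening at its end, in the units of the state.
- manip.get_state(): the state, without advancing time (a new reading comes with each control period).
- manip.get_image(name): name is "scene" or "side" or "wrist"; returns a dict with "pixels" (400x640x3 uint8, blue, green, red), "depth" (400x640 float32, m along the optical axis (not along the pixel's ray), 0 where there is no reading), "intrinsics" (3x3 intrinsics, pixels), "rvec" (rotation vector, rad) and "tvec" (3), from world to camera coordinates, as OpenCV has them. Camera axes: x right, y down, z forward; pixel columns grow to the right and rows downward; lengths in m; the calibration is good to about 2 mm. A picture is of the moment at which its call begins.
- manip.sign_off(): hands the job in, once; it reports no verdict.
The state is a dict: "clock": time; "qpos": joint angles; "qd": joint speeds; "effort": joint torques, N m; "position": TCP position; "ee_rot": TCP orientation; "contact_force": force on the tool from outside, world axes, zero at the start; "moment": the same for the moment, N m; "width": finger opening in m.
Only numpy, scipy, OpenCV 4.12 (cv2) and the standard library are available. Lean on these libraries where they do the work, as an engineer would, in place of code of your own. Each camera call takes 0.05 s, during which the arm holds its last target. There are 200 camera calls.

## Working session

There is one attempt and no reset: what is moved stays moved. The work goes in short steps, Python scripts to look and compute and a shell command to move; the robot and the scene stay as the last step left them, time stands still between calls to the robot, and variables do not carry over. Pictures are saved under pics/ and viewed, about 8 in all and at most 12, crops included, and the job is handed in when it is done.

```bash
ls; mkdir -p pics
python3 - <<'E'
from rig import manip
import cv2,numpy as np
print(manip.get_state(), manip.grasp_offset)
for n in ("scene","side"):
    im=manip.get_image(n); np.savez('pics/%s0.npz'%n,**im); cv2.imwrite('pics/%s0.png'%n,im['pixels'])
    R=cv2.Rodrigues(im['rvec'])[0]; print(n,(-R.T@np.array(im['tvec']).ravel()),R[2],im['intrinsics'])
a=cv2.imread('pics/scene0.png');b=cv2.imread('pics/side0.png')
E
```

```text
pics
{'clock': 0.0, 'qpos': array([-1.29400771e+00,  2.76611006e-01,  1.50617120e+00,  2.25804331e-05,
        1.36072297e+00, -1.20990650e-01]), 'qd': array([ 2.67774401e-03, -7.18302639e-04,  1.28179787e-04,  6.74825792e-05,
        6.79659567e-04,  2.31874804e-03]), 'effort': array([-2.83913096e-04, -4.16776299e+01, -2.45809740e+01, -9.99442977e-05,
        1.11137959e-02, -2.36894024e-06]), 'position': array([ 0.22259386, -0.52956613,  0.23041544]), 'ee_rot': array([-0.13903441, -0.69312246, -0.14038388,  0.69321213]), 'contact_force': array([-0.37585163,  0.14766618,  0.69062567]), 'moment': array([-0.04314165,  0.01963041,  0.01697866]), 'width': 0.08520093232069731} 0.0187
scene [1.09923901 0.94518749 1.11222061] [-0.37875882 -0.61521545 -0.69141284] [[430.43805787   0.         317.69883679]
 [  0.         430.43805787 201.61012588]
 [  0.           0.           1.        ]]
side [ 0.38671059 -1.24325473  0.87358163] [ 0.08866643  0.82649418 -0.55591873] [[415.59123795   0.         317.88701022]
 [  0.         415.59123795 204.08398487]
 [  0.           0.           1.        ]]
```

View pics/scene0.png

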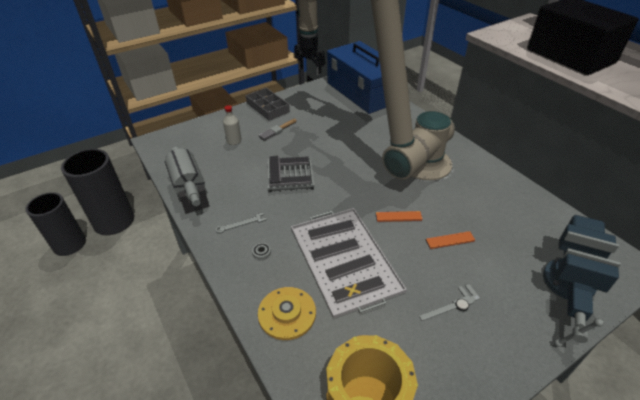

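View pics/side0.png

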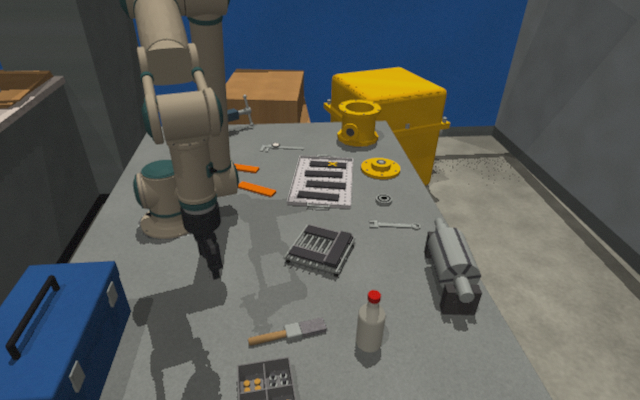

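The scene view shows the tray at about (348,260) with four dark vanes at (331,230), (335,249), (350,267) and (358,290). The last has the yellow cross, so it is the reject. The stack on the grate is at (291,173). The orange slats at (399,216) and (451,240) are look-alikes and are left alone. The side view agrees: the cross is on the farthest vane, and the stack is at (321,249).

```bash
cat > h.py <<'E'
import cv2,numpy as np
def load(f): return dict(np.load(f))
def ray(im,uv,z):
    """pixels -> world points on plane z"""
    R=cv2.Rodrigues(im['rvec'])[0]; c=-R.T@im['tvec'].ravel()
    uv=np.atleast_2d(uv).astype(float); d=np.c_[uv,np.ones(len(uv))]@np.linalg.inv(im['intrinsics']).T@R
    return c+d*((z-c[2])/d[:,2])[:,None]
def cloud(im):
    h,w=im['depth'].shape; R=cv2.Rodrigues(im['rvec'])[0]; c=-R.T@im['tvec'].ravel()
    u,v=np.meshgrid(np.arange(w),np.arange(h)); d=np.stack([u,v,np.ones_like(u)],-1)@np.linalg.inv(im['intrinsics']).T
    return (d*im['depth'][...,None])@R+c
E
python3 - <<'E'
from h import *
for n,(x0,y0,x1,y1) in (("scene",(260,145,420,320)),("side",(275,145,365,280))):
    im=load(f'pics/{n}0.npz'); P=cloud(im); g=im['pixels'].max(2)
    m=np.zeros_like(g); m[y0:y1,x0:x1]=(g[y0:y1,x0:x1]<75)*255
    k=cv2.connectedComponentsWithStats(m,connectivity=4)
    for i in range(1,k[0]):
        if k[2][i,4]<100: continue
        ys,xs=np.where(k[1]==i); z=np.median(P[ys,xs,2])
        W=ray(im,np.c_[xs,ys],z)[:,:2]; r=cv2.minAreaRect((W*1000).astype(np.float32))
        print(n,k[3][i].round(),k[2][i,4],'z',round(z,4),np.round(r[0]),np.round(r[1]),round(r[2],1))
    cv2.imwrite(f'pics/{n}c.png',cv2.resize(im['pixels'][y0:y1,x0:x1],None,fx=3 if n=='scene' else 4,fy=3 if n=='scene' else 4,interpolation=cv2.INTER_CUBIC))
a=cv2.imread('pics/scenec.png');b=cv2.imread('pics/sidec.png')
h=max(a.shape[0],b.shape[0]);f=lambda q:cv2.copyMakeBorder(q,0,h-q.shape[0],0,0,0)
o=np.hstack([f(a),f(b)]);cv2.imwrite('pics/crop1.png',cv2.resize(o,None,fx=min(800/o.shape[1],600/h),fy=min(800/o.shape[1],600/h)))
E
```

```text
scene [388. 167.] 1629 z 0.0042 [127. -89.] [352. 193.] 86.4
scene [287. 174.] 794 z 0.0409 [ 513. -204.] [217. 167.] 60.1
scene [330. 228.] 263 z 0.0145 [532. 105.] [ 28. 155.] 75.6
scene [334. 248.] 295 z 0.0146 [571. 185.] [ 27. 154.] 78.1
scene [349. 266.] 330 z 0.0146 [572. 274.] [ 27. 154.] 81.0
scene [369. 284.] 179 z 0.0148 [563. 363.] [27. 79.] 78.6
scene [340. 294.] 102 z 0.0145 [654. 344.] [27. 44.] 78.3
side [327. 165.] 146 z 0.0109 [597. 344.] [ 45. 155.] 78.5
side [323. 174.] 199 z 0.0106 [568. 264.] [ 46. 151.] 80.7
side [325. 185.] 221 z 0.011 [567. 176.] [ 44. 153.] 78.1
side [318. 196.] 253 z 0.0113 [529.  95.] [ 44. 156.] 75.3
side [320. 234.] 329 z 0.0369 [ 501. -187.] [ 89. 106.] 61.3
side [325. 252.] 856 z 0.0402 [ 510. -233.] [179. 158.] 61.3
side [311. 268.] 226 z -0.0007 [ 470. -293.] [ 26. 181.] 62.2
```

View pics/crop1.png

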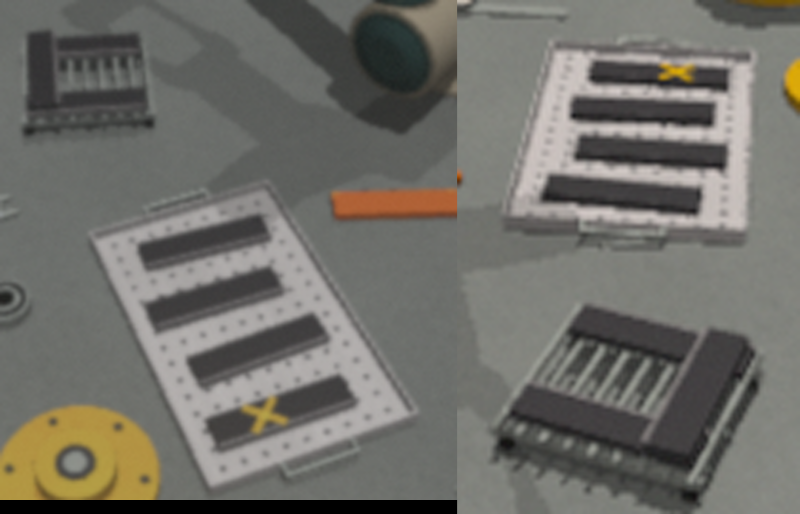

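The crop confirms the reject: the cross is on the tray vane at the far +y end. The stack has second_vane on its right side in the side view (its +x side), so the missing spot is on the left. Next I take a close look with the wrist camera.

```bash
cat >> h.py <<'E'
from scipy.spatial.transform import Rotation as Ro
def plan(x,y,z,yaw,st=None):
    """delta_pos (cm) and dr to bring TCP to x,y,z pointing down, jaws along yaw deg (mod 180)"""
    if st is None:
        from rig import manip; st=manip.get_state()
    R=Ro.from_quat(np.roll(st['ee_rot'],-1)).as_matrix()
    out=[]
    for s in (0,180):
        a=np.radians(yaw+s); T=np.array([[0,np.cos(a),np.sin(a)],[0,np.sin(a),-np.cos(a)],[-1,0,0]])
        out.append(Ro.from_matrix(R.T@T).as_rotvec())
    out.sort(key=np.linalg.norm)
    d=R.T@(np.array([x,y,z])-st['position'])*100
    print('pos',st['position'].round(4),'jaw',np.degrees(np.arctan2(R[1,1],R[0,1])).round(1),'q6',st['qpos'][5].round(2),'delta',d.round(2),'dr',[o.round(3).tolist() for o in out])
E
python3 - <<'E'
from h import *
from rig import manip
plan(.47,-.24,.38,61)
im=manip.get_image('wrist'); R=cv2.Rodrigues(im['rvec'])[0]; s=manip.get_state()
T=Ro.from_quat(np.roll(s['ee_rot'],-1)).as_matrix()
print('cam in tool',T.T@(-R.T@im['tvec'].ravel()-s['position']),'axes',(R@T).round(2),im['intrinsics'][0,0])
E
```

```text
pos [ 0.2226 -0.5296  0.2305] jaw -67.2 q6 -0.12 delta [-14.92 -17.14 -34.03] dr [[0.904, 0.001, 0.002], [-2.238, -0.002, 0.001]]
cam in tool [-0.14192632  0.00077307 -0.07628837] axes [[-0.    1.   -0.  ]
 [-0.3  -0.    0.96]
 [ 0.96  0.    0.3 ]] 352.6204754982248
```

Run:
```python
from h import *
plan(.51,-.22,.23,-103)
```

```text
pos [ 0.2226 -0.5297  0.2306] jaw -67.2 q6 -0.12 delta [  0.09 -17.42 -38.49] dr [[0.625, 0.0, 0.001], [-2.517, -0.002, 0.0]]
```

```bash
python3 -m creep '{"delta_pos":[[0,-2,-4],[0,-4,-8],[0,-6,-12.5],[0,-8,-17],[0,-10,-21.5],[0,-12,-26],[0,-14,-30.5],[0,-16,-35],[0,-17.4,-38.5],[0,-17.4,-38.5]],"dr":[[0.1,0,0],[0.2,0,0],[0.3,0,0],[0.4,0,0],[0.5,0,0],[0.62,0,0],[0.62,0,0],[0.62,0,0],[0.62,0,0],[0.62,0,0]]}' - 20
python3 -m creep '{"delta_pos":[[0,0,0],[0,0,0]],"dr":[[0,0,0],[0,0,0]]}'
python3 - <<'E'
from h import *
from rig import manip
im=manip.get_image('wrist'); np.savez('pics/w1.npz',**im); cv2.imwrite('pics/w1.png',im['pixels'])
plan(.555,.185,.23,-103)
E
```

```text
clock: 1.15
position: [0.5131, -0.2169, 0.2309]
ee_rot: [-0.077, 0.703, -0.076, -0.703]
contact_force: [-0.5, -0.3, 0.0]
width: 0.0855
clock: 1.35
position: [0.5095, -0.2212, 0.2311]
ee_rot: [0.078, -0.702, 0.079, 0.703]
contact_force: [-0.7, -0.5, -0.2]
width: 0.0855
pos [ 0.5094 -0.2215  0.2311] jaw -102.8 q6 1.26 delta [  0.1  -40.65   4.56] dr [[0.003, 0.001, -0.0], [-3.138, 0.001, 0.001]]
```

View pics/w1.png

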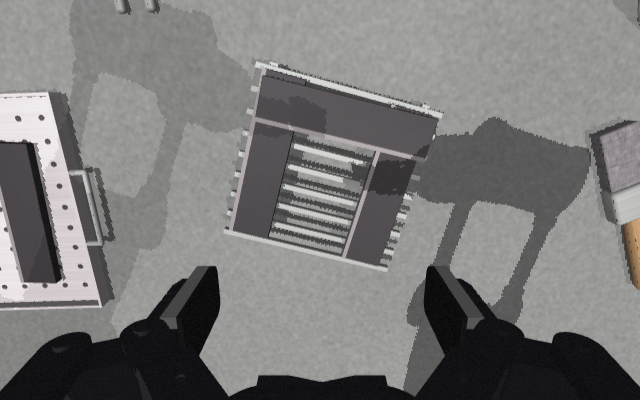

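The wrist view shows the grate at about (330,170), with second_vane along its top edge (350,110) and the base vanes at (265,180) and (380,205). The open side is toward the bottom of the image. Now I measure the stack and look at the tray.

```bash
python3 -m creep '{"delta_pos":[[0,-4,0.5],[0,-8.5,1],[0,-13,1.5],[0,-17.5,2],[0,-22,2.5],[0,-26.5,3],[0,-31,3.5],[0,-35.5,4],[0,-39,4.5],[0,-40.6,4.6]],"dr":[[0,0,0],[0,0,0],[0,0,0],[0,0,0],[0,0,0],[0,0,0],[0,0,0],[0,0,0],[0,0,0],[0,0,0]]}' | head -2
python3 -m creep '{"delta_pos":[[0,0,0],[0,0,0]],"dr":[[0,0,0],[0,0,0]]}' | head -2
cat >> h.py <<'E'
def flats(im,zlo,zhi,box=None,bright=110,amin=800):
    """dark flat things whose depth height is in [zlo,zhi]; rect on plane of median z"""
    P=cloud(im); g=im['pixels'].max(2)
    m=((P[...,2]>zlo)&(P[...,2]<zhi)&(im['depth']>0)&(g<bright)).astype(np.uint8)
    if box: b=np.zeros_like(m); x0,y0,x1,y1=box; b[y0:y1,x0:x1]=1; m&=b
    m=cv2.morphologyEx(m,cv2.MORPH_OPEN,np.ones((3,3)))
    k=cv2.connectedComponentsWithStats(m,connectivity=4)
    for i in range(1,k[0]):
        if k[2][i,4]<amin: continue
        ys,xs=np.where(k[1]==i); z=np.median(P[ys,xs,2])
        W=ray(im,np.c_[xs,ys],z)[:,:2]
        (c,s,a)=cv2.minAreaRect((W*1000).astype(np.float32))
        if s[0]<s[1]: s=s[::-1]; a-=90
        print(k[3][i].round(),k[2][i,4],'z',round(z*1000,1),'c',np.round(c,1),'size',np.round(s,1),'len angle',round(a,2))
E
python3 - <<'E'
from h import *
from rig import manip
im=load('pics/w1.npz'); b=(215,50,450,280)
flats(im,.0455,.056,b); flats(im,.035,.0445,b)
im=manip.get_image('wrist'); np.savez('pics/w2.npz',**im); cv2.imwrite('pics/w2.png',im['pixels'])
print('tray');flats(im,.009,.02)
E
```

```text
clock: 2.4
position: [0.5549, 0.187, 0.2313]
clock: 2.6
position: [0.5549, 0.1837, 0.2312]
[344. 117.] 7284 z 49.5 c [ 559.3 -255.9] size [159.3  36.4] len angle 63.59
[262. 179.] 4172 z 39.3 c [ 516.6 -163.9] size [112.1  36.4] len angle -27.93
[380. 208.] 3923 z 39.4 c [ 462.8 -269.9] size [114.8  36.5] len angle -28.32
tray
[318. 150.] 5448 z 13.4 c [570.2 182.5] size [158.5  36.3] len angle -11.89
[144. 108.] 1777 z 13.3 c [651.1 340.4] size [51.5 38.5] len angle -11.48
[235. 169.] 5353 z 13.3 c [570.7 270.2] size [158.8  37.5] len angle -9.09
[402. 170.] 5236 z 13.5 c [531.9 104.5] size [158.5  40.6] len angle -14.57
[159. 199.] 2672 z 13.2 c [564.6 357.8] size [90.7 38.6] len angle -11.48
```

View pics/w2.png

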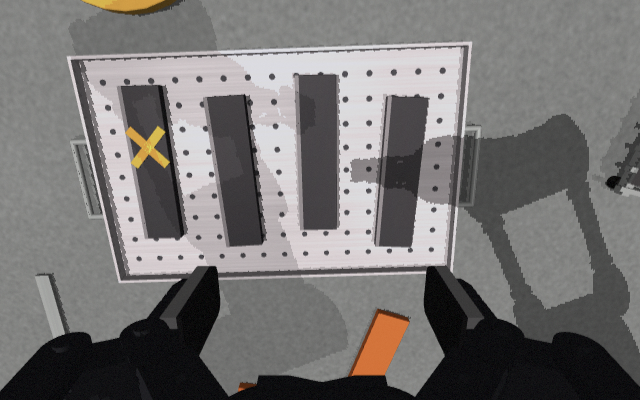

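The wrist view shows the crossed reject at (150,160) and the good vanes at (235,170), (318,150) and (402,170). The worn strips were cut from the mask, so I re-measure using height only.

Run:
```python
from h import *
im=load('pics/w1.npz'); b=(215,50,450,280)
flats(im,.0455,.056,b,256); flats(im,.035,.0445,b,256)
im=load('pics/w2.npz'); print('tray');flats(im,.009,.02,(100,70,440,255),256)
```

```text
[344. 119.] 8174 z 49.5 c [ 557.4 -255.1] size [159.5  40.2] len angle 63.66
[260. 179.] 4712 z 39.4 c [ 520.9 -163.9] size [121.2  40.5] len angle -27.91
[378. 208.] 4477 z 39.4 c [ 463.4 -267.8] size [115.9  40.9] len angle -28.33
tray
[316. 151.] 6082 z 13.5 c [570.2 184.5] size [159.5  40.2] len angle -11.86
[150. 160.] 6222 z 13.4 c [598.6 352.8] size [159.5  42.6] len angle -11.42
[233. 169.] 5946 z 13.4 c [570.6 272.2] size [159.6  41.3] len angle -9.07
[400. 170.] 5824 z 13.5 c [531.4 104.7] size [159.5  40.7] len angle -14.57
```

Run:
```python
from h import *
im=load('pics/w1.npz'); P=cloud(im)
m=np.zeros(P.shape[:2],bool); m[45:285,210:460]=1
for lo,hi in((.026,.034),(.028,.032),(.02,.06)):
    k=m&(P[...,2]>lo)&(P[...,2]<hi); k=cv2.morphologyEx(k.astype(np.uint8),cv2.MORPH_OPEN,np.ones((2,2)))>0
    Q=(P[k][:,:2]*1000).astype(np.float32); print(k.sum(),cv2.minAreaRect(Q))
    a=np.radians(-28); g=Q@np.array([[np.cos(a),-np.sin(a)],[np.sin(a),np.cos(a)]])
    print(np.percentile(g,[.2,1,99,99.8],axis=0).round(1).T.tolist())
p=(cv2.resize(im['pixels'][45:285,210:460],None,fx=2.5,fy=2.5,interpolation=cv2.INTER_CUBIC)); cv2.imwrite('pics/w1c.png',p)
```

```text
4494 ((497.91632080078125, -226.77685546875), (195.6497039794922, 188.7147979736328), 62.725250244140625)
[[452.0, 452.6, 639.8, 640.3], [-63.9, -62.5, 126.2, 129.8]]
3908 ((497.9473571777344, -226.7166748046875), (195.51426696777344, 188.7147979736328), 62.725250244140625)
[[451.9, 452.6, 639.8, 640.3], [-63.9, -62.3, 126.2, 130.1]]
23289 ((499.35504150390625, -227.51866149902344), (195.6497039794922, 191.95228576660156), 62.725250244140625)
[[452.6, 468.0, 639.0, 640.6], [-62.5, -52.2, 122.5, 126.2]]
```

View pics/w1c.png

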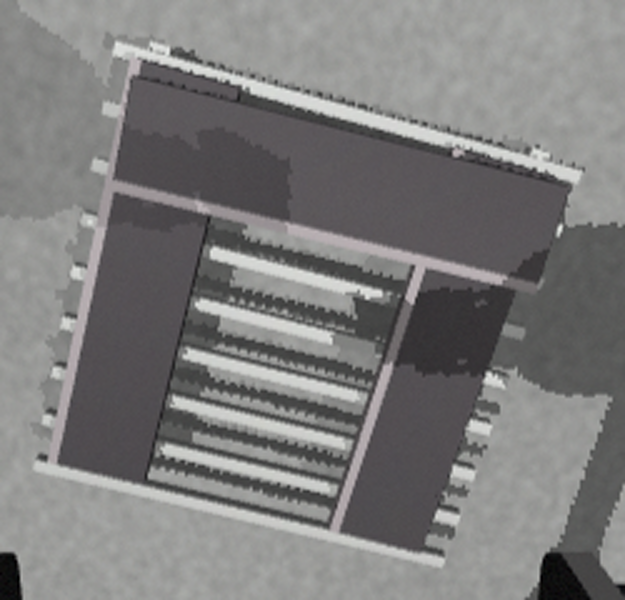

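Run:
```python
from h import *
im=load('pics/w1.npz'); P=cloud(im); a=np.radians(-28); M=np.array([[np.cos(a),-np.sin(a)],[np.sin(a),np.cos(a)]])
for n,p,z in (('b1 endL',(52,462),.04),('b1 endR',(147,480),.04),('b2 endL',(332,529),.04),('b2 endR',(430,548),.04),('railBL',(38,463),.03),('railBLlow',(38,472),.03),('railBR',(443,562),.03),('railTL',(118,43),.03),('railTR',(580,172),.03),('sec TL',(138,60),.05),('sec TR',(570,182),.05),('sec BL',(112,188),.05),('sec BR',(538,288),.05)):
    uv=np.array(p)/2.5+[210,45]-.3; w=ray(im,uv,z)[0]*1000; c=P[int(uv[1]),int(uv[0])]*1000
    print(n,w[:2].round(1),'g',(w[:2]@M).round(1),'depthz',c[2].round(1))
```

```text
b1 endL [ 476.7 -120.1] g [477.2 117.8] depthz 41.0
b1 endR [ 460.6 -155.5] g [479.6  79. ] depthz 35.6
b2 endL [ 422.4 -224.5] g [4.783e+02 1.000e-01] depthz 39.9
b2 endR [ 404.8 -262.7] g [480.7 -41.9] depthz 0.0
railBL [ 474.3 -110.7] g [470.7 124.9] depthz 30.1
railBLlow [ 470.4 -109.5] g [466.7 124.2] depthz 29.6
railBR [ 391.5 -267.7] g [471.4 -52.6] depthz 29.3
railTL [ 624.  -187.9] g [639.2 127.1] depthz -1.0
railTR [ 541.8 -345.6] g [640.6 -50.8] depthz 29.6
sec TL [ 615. -196.] g [635.  115.6] depthz 39.4
sec TR [ 541.6 -335.5] g [635.7 -41.9] depthz 29.2
sec BL [ 575.7 -175.5] g [590.7 115.3] depthz 39.6
sec BR [ 506.2 -319.1] g [596.8 -44.1] depthz 49.7
```

Stack frame from the wrist view: angle −28°, centre about (507,−226) mm. Next, pick the vane at (531,105).

Run:
```python
from h import *
plan(.5314,.1047,.05,-104.6)
```

```text
pos [0.5549 0.1835 0.2312] jaw -102.8 q6 2.0 delta [18.13  8.18  0.54] dr [[0.031, 0.0, -0.002], [-3.111, 0.002, 0.0]]
```

```bash
python3 -m creep '{"delta_pos":[[3,3,0.2],[6,5.5,0.4],[10,8.2,0.5],[14,8.2,0.5],[17,8.2,0.5],[18,8.2,0.5],[18,8.2,0.5],[18,8.2,0.5]],"dr":[[0.03,0,0],[0.03,0,0],[0.03,0,0],[0.03,0,0],[0.03,0,0],[0.03,0,0],[0.03,0,0],[0.03,0,0]]}' 0.4 20
python3 - <<'E'
from h import *
plan(.5314,.1047,.003,-104.6)
from rig import manip
im=manip.get_image('wrist'); cv2.imwrite('pics/w3.png',im['pixels'])
E
```

```text
clock: 3.45
position: [0.5332, 0.1061, 0.0526]
ee_rot: [-0.089, 0.702, -0.089, -0.701]
contact_force: [0.7, 0.7, -0.0]
width: 0.0597
pos [0.5332 0.1061 0.0526] jaw -104.5 q6 1.89 delta [4.96 0.18 0.16] dr [[0.002, -0.002, 0.001], [-3.14, -0.001, -0.004]]
```

View pics/w3.png

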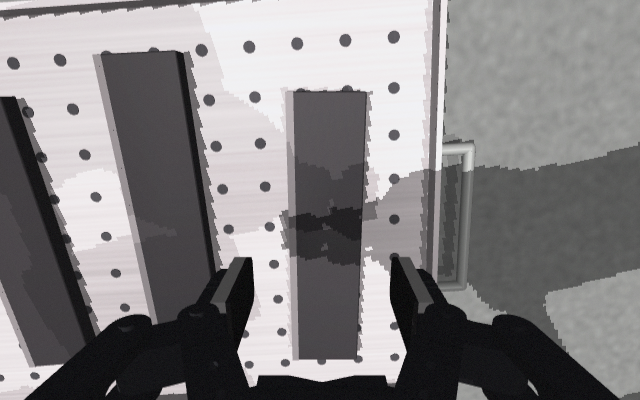

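The fingers straddle the vane at (328,225) and the yaw is aligned. Descending.

```bash
python3 -m creep '{"delta_pos":[[2,0.1,0],[3.5,0.1,0],[4.2,0.1,0],[4.4,0.1,0],[4.4,0.1,0]],"dr":[[0,0,0],[0,0,0],[0,0,0],[0,0,0],[0,0,0]]}'
python3 -m creep '{"delta_pos":[[0.2,0,0],[0.4,0,0],[0.4,0,0]],"dr":[[0,0,0],[0,0,0],[0,0,0]]}'
python3 - <<'E'
from h import *
plan(.5314,.1047,.002,-104.6)
E
```

```text
clock: 4.0
position: [0.5324, 0.1058, 0.008]
ee_rot: [-0.089, 0.702, -0.089, -0.701]
contact_force: [-0.4, 0.2, -0.4]
width: 0.0595
clock: 4.3
position: [0.5317, 0.1057, 0.0034]
ee_rot: [-0.089, 0.702, -0.089, -0.701]
contact_force: [-0.5, -0.4, 0.8]
width: 0.0599
pos [0.5317 0.1057 0.0034] jaw -104.4 q6 1.89 delta [0.14 0.11 0.01] dr [[0.003, -0.0, -0.0], [-3.139, 0.0, -0.0]]
```

```bash
python3 -m creep '{"delta_pos":[[0.1,0.1,0],[0.1,0.1,0],[0.1,0.1,0],[0.1,0.1,0],[0.1,0.1,0],[0.1,0.1,0],[0.1,0.1,0]],"dr":[[0,0,0],[0,0,0],[0,0,0],[0,0,0],[0,0,0],[0,0,0],[0,0,0]]}' -1 25
python3 -m creep '{"delta_pos":[[-1,0,0],[-3,0,0],[-6,0,0],[-6,0,0]],"dr":[[0,0,0],[0,0,0],[0,0,0],[0,0,0]]}'
python3 - <<'E'
from h import *
plan(.4558,-.1993,.065,-27.9)
from rig import manip
im=manip.get_image('wrist'); cv2.imwrite('pics/w4.png',im['pixels']); np.savez('pics/w4.npz',**im)
flats(im,.04,.085,(200,0,440,380),256)
E
```

```text
clock: 5.0
position: [0.5319, 0.1048, 0.0027]
ee_rot: [-0.089, 0.702, -0.089, -0.701]
contact_force: [-0.3, 0.6, 6.0]
width: 0.0395
clock: 5.4
position: [0.534, 0.1049, 0.0656]
ee_rot: [-0.089, 0.704, -0.088, -0.699]
contact_force: [0.6, -0.6, -1.5]
width: 0.0392
pos [0.534  0.1049 0.0656] jaw -104.4 q6 1.89 delta [-0.000e+00  3.141e+01 -1.000e-02] dr [[-1.336, -0.007, -0.003], [1.806, -0.003, 0.007]]
[321. 227.] 30169 z 76.5 c [548.9 100.6] size [127.7  69.5] len angle -14.44
```

View pics/w4.png

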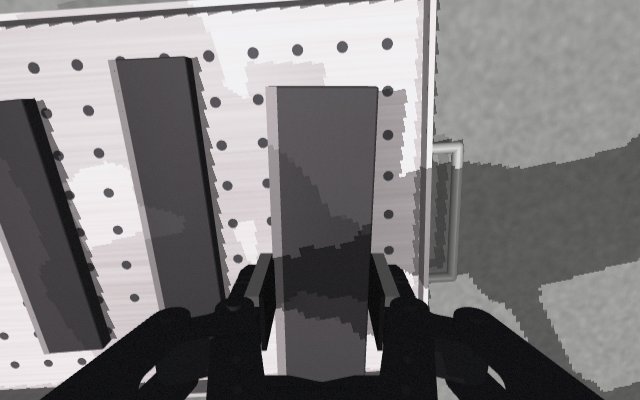

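The vane is held square between the pads. Carrying it to the open second-course spot.

```bash
python3 -m creep '{"delta_pos":[[-4,1,0],[-5,4,0],[-5,8,0],[-5,12,0],[-5,16,0],[-5,20,0],[-5,24,0],[-5,28,0],[-5,31,0],[-5,31.4,0]],"dr":[[-0.14,0,0],[-0.28,0,0],[-0.42,0,0],[-0.56,0,0],[-0.7,0,0],[-0.84,0,0],[-0.98,0,0],[-1.12,0,0],[-1.25,0,0],[-1.336,0,0]]}'
python3 -m creep '{"delta_pos":[[0,0,0],[0,0,0],[0,0,0]],"dr":[[0,0,0],[0,0,0],[0,0,0]]}'
python3 - <<'E'
from h import *
im=load('pics/w4.npz');P=cloud(im)
for r in(100,150,200,240): print(r,[(P[r,c]*1000).round(1).tolist() for c in (295,360)])
from rig import manip
im=manip.get_image('wrist'); np.savez('pics/w5.npz',**im); cv2.imwrite('pics/w5.png',im['pixels'])
plan(.4558,-.1993,.055,-27.9)
E
```

```text
clock: 6.45
position: [0.4515, -0.2023, 0.111]
ee_rot: [-0.365, -0.605, -0.365, 0.606]
contact_force: [0.3, 1.0, -1.1]
width: 0.0391
clock: 6.75
position: [0.4528, -0.1983, 0.1118]
ee_rot: [-0.364, -0.606, -0.365, 0.606]
contact_force: [0.1, -0.8, -0.6]
width: 0.0394
100 [[608.5, 95.2, 75.8], [602.7, 72.5, 76.0]]
150 [[591.3, 99.9, 76.6], [585.1, 76.4, 75.7]]
200 [[572.7, 105.1, 76.9], [566.1, 80.7, 76.1]]
240 [[556.2, 109.8, 75.9], [550.1, 84.4, 77.0]]
pos [ 0.4529 -0.1984  0.1119] jaw -27.9 q6 -0.07 delta [ 5.69  0.3  -0.05] dr [[0.0, -0.0, 0.001], [-3.141, -0.002, -0.0]]
```

View pics/w5.png

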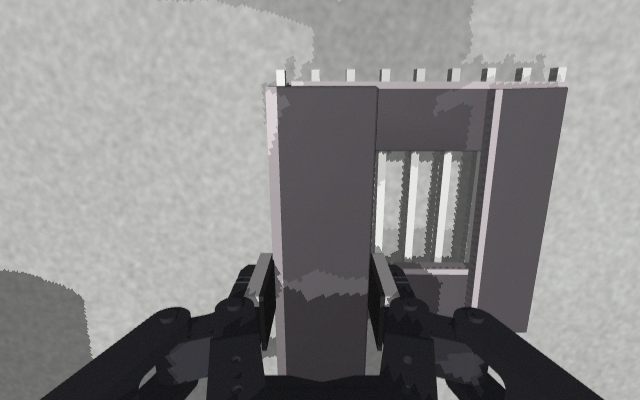

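The held vane (325,220) sits over the left side, parallel to second_vane (525,200). I cross-check the stack from here.

Run:
```python
from h import *
im=load('pics/w5.npz'); P=cloud(im)
print('second');flats(im,.0455,.056,(380,60,600,360),256); print('held');flats(im,.117,.13,(240,60,400,250),256);
print('base1');flats(im,.035,.0445,(260,60,600,200),256,300)
k=(P[...,2]>.026)&(P[...,2]<.034); k[:, :255]=0; k[:60]=0; k[340:]=0
a=np.radians(-28); g=(P[k][:,:2]*1000)@np.array([[np.cos(a),-np.sin(a)],[np.sin(a),np.cos(a)]])
print(np.percentile(g,[.2,1,99,99.8],axis=0).round(1).T.tolist())
```

```text
second
[515. 200.] 15816 z 49.6 c [ 556.5 -254.3] size [159.3  41.8] len angle 63.68
held
[321. 166.] 17333 z 122.6 c [ 475.6 -157.5] size [62.9 40.1] len angle 61.97
base1
[435. 113.] 8424 z 39.6 c [ 541.7 -179.3] size [146.9  47.1] len angle -27.92
[[467.1, 468.6, 637.5, 639.3], [-0.3, -0.0, 127.3, 127.9]]
```

```bash
python3 -m creep '{"delta_pos":[[2,0.2,-0.2],[4,0.2,-0.2],[5.5,0.2,-0.2],[6.3,0.2,-0.2],[6.8,0.2,-0.2],[6.8,0.2,-0.2],[6.8,0.2,-0.2]],"dr":[[0,0,0],[0,0,0],[0,0,0],[0,0,0],[0,0,0],[0,0,0],[0,0,0]]}'
python3 -m creep '{"delta_pos":[[0.1,0,0],[0.2,0,0],[0.2,0,0]],"dr":[[0,0,0],[0,0,0],[0,0,0]]}'
```

```text
clock: 7.5
position: [0.4563, -0.1986, 0.0448]
ee_rot: [0.365, 0.606, 0.364, -0.606]
contact_force: [-0.9, 1.0, -1.2]
width: 0.0395
clock: 7.8
position: [0.4559, -0.1986, 0.0425]
ee_rot: [0.365, 0.606, 0.364, -0.606]
contact_force: [-0.3, -0.2, -1.4]
width: 0.039
```

```bash
python3 -m creep '{"delta_pos":[[0.1,-0.05,0],[0.2,-0.05,0],[0.2,-0.05,0]],"dr":[[0,0,0],[0,0,0],[0,0,0]]}'
python3 -m creep '{"delta_pos":[[0.05,0,0],[0.1,0,0],[0.1,0,0]],"dr":[[0,0,0],[0,0,0],[0,0,0]]}'
```

```text
clock: 8.1
position: [0.4552, -0.1982, 0.0402]
ee_rot: [-0.365, -0.606, -0.365, 0.606]
contact_force: [-0.3, 0.4, -1.4]
width: 0.0393
clock: 8.4
position: [0.4553, -0.1982, 0.0392]
ee_rot: [-0.365, -0.606, -0.365, 0.606]
contact_force: [0.8, 0.3, -1.2]
width: 0.0392
```

```bash
python3 -m creep '{"delta_pos":[[0.03,0,0],[0.06,0,0],[0.06,0,0]],"dr":[[0,0,0],[0,0,0],[0,0,0]]}'
```

```text
clock: 8.7
position: [0.4553, -0.1982, 0.0387]
ee_rot: [-0.365, -0.606, -0.365, 0.606]
contact_force: [0.1, 0.2, -1.3]
width: 0.0393
```

```bash
python3 -m creep '{"delta_pos":[[0.04,0,0],[0.08,0,0],[0.08,0,0]],"dr":[[0,0,0],[0,0,0],[0,0,0]]}'
```

```text
clock: 9.0
position: [0.4554, -0.1983, 0.0386]
ee_rot: [0.365, 0.606, 0.365, -0.606]
contact_force: [-1.5, 0.8, 5.7]
width: 0.0392
```

```bash
python3 -m creep '{"delta_pos":[[0,0,0],[0,0,0],[0,0,0],[0,0,0],[0,0,0],[-0.5,0,0],[-2.5,0,0],[-6,0,0],[-10,0,0],[-10,0,0]],"dr":[[0,0,0],[0,0,0],[0,0,0],[0,0,0],[0,0,0],[0,0,0],[0,0,0],[0,0,0],[0,0,0],[0,0,0]]}' 0.4
python3 - <<'E'
from h import *
from rig import manip
im=manip.get_image('wrist'); np.savez('pics/w6.npz',**im); cv2.imwrite('pics/w6.png',im['pixels'])
flats(im,.0455,.056,(230,30,600,380),256)
plan(.5702,.1845,.06,-101.9)
E
```

```text
clock: 10.0
position: [0.4588, -0.2003, 0.1433]
ee_rot: [0.368, 0.608, 0.361, -0.604]
contact_force: [0.6, -0.0, 0.5]
width: 0.0597
[314. 194.] 12499 z 49.5 c [ 455.6 -200.3] size [159.8  40.1] len angle 61.97
[478. 194.] 12448 z 49.7 c [ 556.7 -254.6] size [159.6  41.4] len angle 63.68
pos [ 0.4573 -0.1994  0.1409] jaw -27.9 q6 -0.06 delta [  8.01  -8.04 -39.21] dr [[1.292, -0.004, -0.006], [-1.85, 0.007, -0.005]]
```

Second-course vane is placed at (455.6,−200.3), 62°, at the right height. On to the next vane.

```bash
python3 -m creep '{"delta_pos":[[0,-0.8,-4],[0,-1.6,-8],[0,-2.4,-12],[0,-3.2,-16],[0,-4,-20],[0,-4.8,-24.5],[0,-5.8,-29],[0,-6.8,-33.5],[2,-7.7,-37.5],[4,-8,-39.2]],"dr":[[0.14,0,0],[0.28,0,0],[0.42,0,0],[0.56,0,0],[0.7,0,0],[0.84,0,0],[0.98,0,0],[1.12,0,0],[1.25,0,0],[1.292,0,0]]}' | head -2
python3 -m creep '{"delta_pos":[[2,0,0],[3.7,0,0],[3.7,0,0],[3.7,0,0]],"dr":[[0,0,0],[0,0,0],[0,0,0],[0,0,0]]}' | tail -1
python3 - <<'E'
from h import *
plan(.5702,.1845,.0045,-101.9)
E
```

```text
clock: 11.05
position: [0.5686, 0.1896, 0.0966]
width: 0.0598
pos [0.5674 0.1854 0.06  ] jaw -101.9 q6 1.98 delta [ 5.55  0.03 -0.3 ] dr [[-0.001, 0.002, -0.001], [3.141, -0.002, -0.003]]
```

```bash
python3 -m creep '{"delta_pos":[[2,0,-0.3],[4,0,-0.3],[5,0,-0.3],[5.5,0,-0.3],[5.5,0,-0.3],[5.5,0,-0.3]],"dr":[[0,0,0],[0,0,0],[0,0,0],[0,0,0],[0,0,0],[0,0,0]]}'
python3 -m creep '{"delta_pos":[[0,0,0],[0,0,0],[0,0,0],[0,0,0],[0,0,0],[0,0,0]],"dr":[[0,0,0],[0,0,0],[0,0,0],[0,0,0],[0,0,0],[0,0,0]]}' -1 25
python3 -m creep '{"delta_pos":[[-1,0,0],[-3,0,0],[-6,0,0],[-10,0,0],[-10,0,0]],"dr":[[0,0,0],[0,0,0],[0,0,0],[0,0,0],[0,0,0]]}'
python3 - <<'E'
from h import *
from rig import manip
plan(.5354,-.1731,.13,-118)
E
```

```text
clock: 12.05
position: [0.5717, 0.1851, 0.0067]
ee_rot: [-0.074, 0.704, -0.073, -0.703]
contact_force: [0.9, 0.1, -0.6]
width: 0.0599
clock: 12.65
position: [0.5717, 0.1851, 0.0069]
ee_rot: [-0.074, 0.704, -0.073, -0.703]
contact_force: [-0.9, -0.1, 6.1]
width: 0.0392
clock: 13.15
position: [0.5749, 0.1859, 0.1117]
ee_rot: [-0.075, 0.707, -0.072, -0.699]
contact_force: [1.5, 0.6, -0.2]
width: 0.0394
pos [0.5749 0.1859 0.1117] jaw -101.9 q6 1.98 delta [-1.96 35.93 -3.57] dr [[0.281, -0.01, 0.006], [-2.861, -0.009, -0.014]]
```

```bash
python3 -m creep '{"delta_pos":[[-1,4,-0.4],[-1,8,-0.8],[-1,12,-1.2],[-1,16,-1.6],[-1,20.5,-2],[-1,25,-2.5],[-1,29.5,-3],[-1,33.5,-3.4],[-1,36,-3.6],[-1,36,-3.6]],"dr":[[0.03,0,0],[0.06,0,0],[0.09,0,0],[0.12,0,0],[0.15,0,0],[0.18,0,0],[0.21,0,0],[0.24,0,0],[0.281,0,0],[0.281,0,0]]}' | head -2
python3 -m creep '{"delta_pos":[[0,0,0],[0,0,0],[0,0,0]],"dr":[[0,0,0],[0,0,0],[0,0,0]]}' | tail -1
python3 - <<'E'
from h import *
from rig import manip
im=manip.get_image('wrist'); np.savez('pics/w7.npz',**im); cv2.imwrite('pics/w7.png',im['pixels'])
plan(.5346,-.1736,.06,-118)
print('held');flats(im,.1,.14,(240,20,400,240),256)
print('second course');flats(im,.0455,.056,(100,0,600,380),256,500)
E
```

```text
clock: 14.15
position: [0.5313, -0.1781, 0.1155]
width: 0.039
pos [ 0.5319 -0.1735  0.1158] jaw -117.9 q6 1.62 delta [ 5.58 -0.11 -0.25] dr [[0.001, 0.0, 0.0], [-3.14, -0.0, 0.001]]
held
[321. 162.] 15480 z 122.1 c [ 575.  -196.2] size [59.3 40.1] len angle -27.9
second course
[469. 120.] 13469 z 49.5 c [ 546.3 -277.4] size [109.8  40.2] len angle 63.66
[473. 291.] 5163 z 49.3 c [ 439.  -233.7] size [84.9 41.5] len angle 62.07
```

View pics/w7.png

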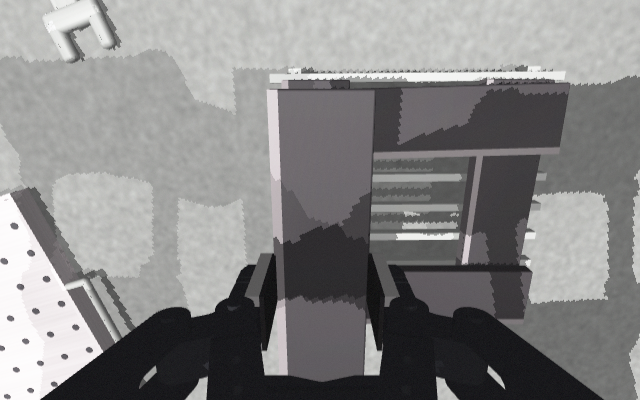

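The held vane (320,220) lies along the left side over base_vane_1, crosswise on the second course. Lowering it.

```bash
python3 -m creep '{"delta_pos":[[2,-0.1,-0.4],[4,-0.1,-0.4],[5,-0.1,-0.4],[5.5,-0.1,-0.4],[5.7,-0.1,-0.4],[5.7,-0.1,-0.4],[5.7,-0.1,-0.4],[5.7,-0.1,-0.4]],"dr":[[0,0,0],[0,0,0],[0,0,0],[0,0,0],[0,0,0],[0,0,0],[0,0,0],[0,0,0]]}'
python3 -m creep '{"delta_pos":[[0.1,0,0],[0.2,0,0],[0.2,0,0]],"dr":[[0,0,0],[0,0,0],[0,0,0]]}'
```

```text
clock: 15.3
position: [0.5363, -0.1759, 0.0596]
ee_rot: [-0.171, 0.687, -0.171, -0.686]
contact_force: [-0.7, 0.4, -1.5]
width: 0.0389
clock: 15.6
position: [0.5358, -0.1757, 0.0569]
ee_rot: [0.171, -0.686, 0.171, 0.686]
contact_force: [0.1, -0.1, -1.1]
width: 0.039
```

```bash
python3 -m creep '{"delta_pos":[[0.1,-0.1,0],[0.2,-0.1,0],[0.2,-0.1,0]],"dr":[[0,0,0],[0,0,0],[0,0,0]]}'
python3 -m creep '{"delta_pos":[[0.05,0,0],[0.1,0,0],[0.1,0,0]],"dr":[[0,0,0],[0,0,0],[0,0,0]]}'
python3 -m creep '{"delta_pos":[[0.04,0,0],[0.08,0,0],[0.08,0,0]],"dr":[[0,0,0],[0,0,0],[0,0,0]]}'
```

```text
clock: 15.9
position: [0.5362, -0.1747, 0.0547]
ee_rot: [0.171, -0.686, 0.171, 0.686]
contact_force: [-0.4, -0.0, -0.6]
width: 0.0392
clock: 16.2
position: [0.5363, -0.1748, 0.0538]
ee_rot: [0.171, -0.686, 0.171, 0.686]
contact_force: [0.5, 0.1, -0.8]
width: 0.039
clock: 16.5
position: [0.5363, -0.1748, 0.053]
ee_rot: [0.171, -0.686, 0.171, 0.686]
contact_force: [-0.5, -0.1, -0.8]
width: 0.0389
```

```bash
python3 -m creep '{"delta_pos":[[0.03,0,0],[0.06,0,0],[0.06,0,0]],"dr":[[0,0,0],[0,0,0],[0,0,0]]}' | sed -n '2p;4p'
```

```text
position: [0.5364, -0.1748, 0.053]
contact_force: [-0.5, 0.3, 3.8]
```

Contact at about 4 N. Releasing and retracting.

```bash
python3 -m creep '{"delta_pos":[[0,0,0],[0,0,0],[0,0,0],[0,0,0],[0,0,0],[-0.5,0,0],[-2.5,0,0],[-6,0,0],[-10,0,0],[-10,0,0]],"dr":[[0,0,0],[0,0,0],[0,0,0],[0,0,0],[0,0,0],[0,0,0],[0,0,0],[0,0,0],[0,0,0],[0,0,0]]}' 0.4
python3 - <<'E'
from h import *
from rig import manip
im=manip.get_image('wrist'); np.savez('pics/w8.npz',**im); cv2.imwrite('pics/w8.png',im['pixels'])
print('third');flats(im,.0555,.066,(200,20,600,380),256)
print('second');flats(im,.0455,.0545,(200,20,600,380),256)
plan(.5706,.2722,.1,-99.1)
E
```

```text
clock: 17.8
position: [0.54, -0.1765, 0.1586]
ee_rot: [-0.17, 0.69, -0.172, -0.682]
contact_force: [0.7, -1.1, 0.3]
width: 0.0598
third
[322. 202.] 11763 z 59.4 c [ 535.1 -174.2] size [159.4  40.1] len angle -27.97
second
[437. 131.] 9889 z 49.5 c [ 548.8 -272.6] size [120.   40.3] len angle 63.66
[369. 279.] 1989 z 49.3 c [ 466.9 -180.7] size [41.7 33.7] len angle -28.01
[463. 276.] 3215 z 49.3 c [ 435.6 -239.5] size [71.2 41.7] len angle 61.99
pos [ 0.5384 -0.1757  0.1559] jaw -118.0 q6 1.62 delta [  5.47 -41.05  18.24] dr [[-0.33, -0.007, -0.001], [2.811, -0.001, 0.01]]
```

```bash
python3 -m creep '{"delta_pos":[[0,-4,1.8],[0,-8.2,3.6],[0,-12.5,5.5],[0,-16.8,7.4],[0,-21,9.3],[1,-25.5,11.3],[2,-30,13.3],[3,-34.5,15.3],[4,-38.5,17.1],[5.4,-41,18.2]],"dr":[[-0.03,0,0],[-0.06,0,0],[-0.1,0,0],[-0.14,0,0],[-0.18,0,0],[-0.22,0,0],[-0.26,0,0],[-0.3,0,0],[-0.33,0,0],[-0.33,0,0]]}' | head -2
python3 -m creep '{"delta_pos":[[2,0,0],[4,0,0],[4,0,0],[4,0,0]],"dr":[[0,0,0],[0,0,0],[0,0,0],[0,0,0]]}' | tail -1
python3 - <<'E'
from h import *
plan(.5706,.2722,.0045,-99.1)
E
```

```text
clock: 18.85
position: [0.5676, 0.276, 0.0971]
width: 0.0599
pos [0.5676 0.2723 0.0576] jaw -99.1 q6 2.07 delta [ 5.31 -0.04 -0.31] dr [[-0.0, 0.002, -0.001], [3.141, -0.002, -0.003]]
```

```bash
python3 -m creep '{"delta_pos":[[2,0,-0.2],[4,0,-0.2],[5,0,-0.2],[5.4,0,-0.2],[5.4,0,-0.2],[5.4,0,-0.2],[5.4,0,-0.2]],"dr":[[0,0,0],[0,0,0],[0,0,0],[0,0,0],[0,0,0],[0,0,0],[0,0,0]]}' | sed -n '2p;4p'
python3 -m creep '{"delta_pos":[[0,0,0],[0,0,0],[0,0,0],[0,0,0],[0,0,0],[0,0,0]],"dr":[[0,0,0],[0,0,0],[0,0,0],[0,0,0],[0,0,0],[0,0,0]]}' -1 25
python3 -m creep '{"delta_pos":[[-1,0,0],[-3,0,0],[-6,0,0],[-10,0,0],[-10,0,0]],"dr":[[0,0,0],[0,0,0],[0,0,0],[0,0,0],[0,0,0]]}'
python3 - <<'E'
from h import *
plan(.4784,-.2793,.13,-118)
E
```

```text
position: [0.571, 0.2726, 0.0055]
contact_force: [1.2, 0.4, 0.5]
clock: 20.55
position: [0.5708, 0.2726, 0.0053]
ee_rot: [-0.056, 0.705, -0.056, -0.704]
contact_force: [-0.7, -0.1, 5.4]
width: 0.0392
clock: 21.05
position: [0.5739, 0.2736, 0.1103]
ee_rot: [-0.058, 0.708, -0.055, -0.701]
contact_force: [0.9, 0.7, 0.2]
width: 0.0393
pos [0.5739 0.2736 0.1103] jaw -99.1 q6 2.07 delta [-2.26 56.09  0.65] dr [[0.33, -0.009, 0.007], [-2.812, -0.009, -0.013]]
```

```bash
python3 -m creep '{"delta_pos":[[-2,4,0],[-2.3,8,0.1],[-2.3,12.5,0.1],[-2.3,17,0.2],[-2.3,21.5,0.2],[-2.3,26,0.3],[-2.3,30.5,0.3],[-2.3,35,0.4],[-2.3,39.5,0.5],[-2.3,44,0.5]],"dr":[[0.03,0,0],[0.06,0,0],[0.09,0,0],[0.12,0,0],[0.15,0,0],[0.18,0,0],[0.21,0,0],[0.24,0,0],[0.27,0,0],[0.3,0,0]]}' | head -2
python3 - <<'E'
from h import *
plan(.4784,-.2793,.13,-118)
E
```

```text
clock: 22.05
position: [0.4943, -0.1627, 0.127]
pos [ 0.4943 -0.1627  0.127 ] jaw -116.4 q6 1.58 delta [-0.3  11.15 -3.76] dr [[0.028, 0.001, -0.0], [-3.113, 0.0, 0.002]]
```

```bash
python3 -m creep '{"delta_pos":[[0,4,-1.3],[0,7.5,-2.5],[0,10,-3.3],[0,10.8,-3.6],[0,10.8,-3.6],[0,10.8,-3.6]],"dr":[[0.028,0,0],[0.028,0,0],[0.028,0,0],[0.028,0,0],[0.028,0,0],[0.028,0,0]]}' | tail -1
python3 - <<'E'
from h import *
from rig import manip
im=manip.get_image('wrist'); np.savez('pics/w9.npz',**im); cv2.imwrite('pics/w9.png',im['pixels'])
plan(.4784,-.2793,.06,-118)
print('held');flats(im,.12,.15,(240,20,400,240),256)
print('third');flats(im,.0555,.066,(60,20,600,380),256)
E
```

```text
width: 0.0394
pos [ 0.4798 -0.2724  0.1272] jaw -117.9 q6 1.41 delta [ 6.72  0.68 -0.21] dr [[0.002, 0.001, 0.001], [-3.139, -0.001, 0.002]]
held
[321. 161.] 16006 z 135.0 c [ 523.6 -296. ] size [59.6 40.1] len angle -27.9
third
[139. 194.] 15529 z 59.3 c [ 534.9 -175.1] size [159.1  42.3] len angle -27.93
```

View pics/w9.png

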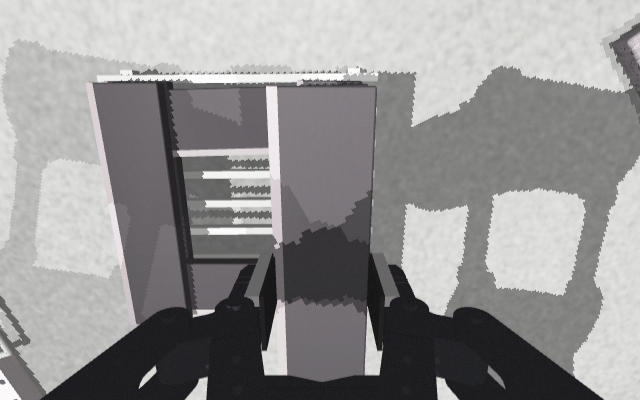

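The held vane (320,220) is parallel to the first third-course vane (125,200) and about 7 mm short sideways. Correcting while lowering.

```bash
python3 -m creep '{"delta_pos":[[1,0.55,-0.2],[3,0.55,-0.2],[5,0.55,-0.2],[6.3,0.55,-0.2],[6.9,0.55,-0.2],[7,0.55,-0.2],[7,0.55,-0.2],[7,0.55,-0.2],[7,0.55,-0.2]],"dr":[[0,0,0],[0,0,0],[0,0,0],[0,0,0],[0,0,0],[0,0,0],[0,0,0],[0,0,0],[0,0,0]]}' | sed -n '2p;4p'
python3 - <<'E'
from h import *
plan(.4790,-.2792,.0515,-118)
E
```

```text
position: [0.4797, -0.2802, 0.0582]
contact_force: [-0.1, -0.5, -1.4]
pos [ 0.4797 -0.2802  0.0582] jaw -117.9 q6 1.4 delta [ 0.67 -0.06  0.11] dr [[0.002, -0.002, -0.0], [-3.14, 0.001, -0.003]]
```

```bash
python3 -m creep '{"delta_pos":[[0.2,-0.05,0.05],[0.4,-0.05,0.05],[0.4,-0.05,0.05]],"dr":[[0,0,0],[0,0,0],[0,0,0]]}' | sed -n '2p;4p'
python3 -m creep '{"delta_pos":[[0.05,0,0],[0.1,0,0],[0.1,0,0]],"dr":[[0,0,0],[0,0,0],[0,0,0]]}' | sed -n '2p;4p'
python3 -m creep '{"delta_pos":[[0.04,0,0],[0.08,0,0],[0.08,0,0]],"dr":[[0,0,0],[0,0,0],[0,0,0]]}' | sed -n '2p;4p'
```

```text
position: [0.4788, -0.2791, 0.0533]
contact_force: [0.2, -0.0, -1.2]
position: [0.479, -0.2792, 0.0524]
contact_force: [-0.7, -0.4, -1.5]
position: [0.479, -0.2792, 0.0516]
contact_force: [-0.4, 0.4, -1.1]
```

```bash
python3 -m creep '{"delta_pos":[[0.03,0,0],[0.06,0,0],[0.06,0,0]],"dr":[[0,0,0],[0,0,0],[0,0,0]]}' | sed -n '2p;4p'
```

```text
position: [0.479, -0.2793, 0.0513]
contact_force: [-0.3, -0.6, 0.0]
```

```bash
python3 -m creep '{"delta_pos":[[0.03,0,0],[0.03,0,0]],"dr":[[0,0,0],[0,0,0]]}' | sed -n '2p;4p'
```

```text
position: [0.479, -0.2792, 0.0513]
contact_force: [-1.2, 0.9, 4.2]
```

Contact. Releasing, retracting and checking.

```bash
python3 -m creep '{"delta_pos":[[0,0,0],[0,0,0],[0,0,0],[0,0,0],[0,0,0],[-0.5,0,0],[-2.5,0,0],[-6,0,0],[-10,0,0],[-14,0,0]],"dr":[[0,0,0],[0,0,0],[0,0,0],[0,0,0],[0,0,0],[0,0,0],[0,0,0],[0,0,0],[0,0,0],[0,0,0]]}' 0.4
python3 -m creep '{"delta_pos":[[-2,-3,0],[-2,-6,0],[-2,-6,0],[-2,-6,0]],"dr":[[0,0,0],[0,0,0],[0,0,0],[0,0,0]]}' | head -2
python3 - <<'E'
from h import *
from rig import manip
im=manip.get_image('wrist'); np.savez('pics/w10.npz',**im); cv2.imwrite('pics/w10.png',im['pixels'])
print('third');flats(im,.0555,.066,(60,20,600,380),256)
print('second');flats(im,.0455,.0545,(60,20,600,380),256,500)
s=manip.get_image('scene')['pixels'][145:325,255:425]; cv2.imwrite('pics/s2.png',np.hstack([cv2.resize(im['pixels'],(480,300)),cv2.resize(s,(283,300),interpolation=cv2.INTER_CUBIC)]))
E
```

```text
clock: 26.0
position: [0.4787, -0.279, 0.1924]
ee_rot: [0.171, -0.686, 0.171, 0.686]
contact_force: [-0.0, 0.0, -0.3]
width: 0.0597
clock: 26.4
position: [0.507, -0.2258, 0.211]
third
[253. 174.] 8365 z 59.4 c [ 535.6 -174.8] size [158.4  40.8] len angle -27.97
[391. 175.] 8278 z 59.4 c [ 479.5 -279.1] size [158.8  40.5] len angle -27.94
second
[322. 117.] 4704 z 49.5 c [ 558.  -253.9] size [81.  40.2] len angle 63.66
[322. 243.] 3500 z 49.3 c [ 456.3 -199.9] size [80.3 41.6] len angle 62.15
```

View pics/s2.png

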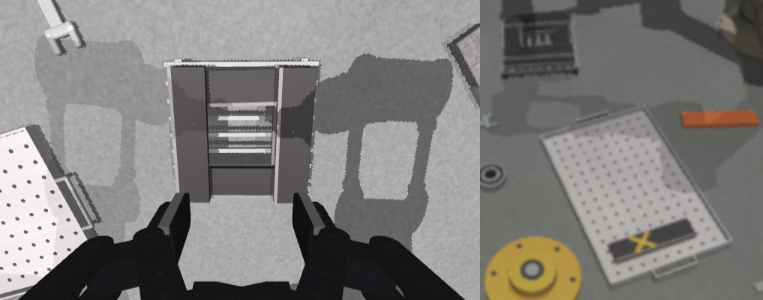

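The finished stack is at (243,130), both top vanes parallel and flush. Only the crossed reject is left in the tray, at (650,242). The robot is clear of everything, so I hand in.

```bash
python3 -c "
from rig import manip
print(manip.sign_off())"
```

```text
the job is handed in; nothing more can be done
None
```

The drying stack is finished and handed in at about 26.5 s of the 61 s allowed. One good vane completes the second course opposite `second_vane`, and the other two lie crosswise on top as the third course.

**Handling:** I gripped each vane at 25 N. Each was lowered until it touched at about 4–6 N, then released.

**Last checks (wrist camera):**
- **Third course:** the vanes are at (536, −175) and (480, −279) mm, about 118 mm apart, against 120 mm asked. Both lie at −28° with their tops level at 59.4 mm, against 60 mm nominal.
- **Second course:** the new vane is at (456, −200) mm, at 62°. `second_vane` reads within about 1.5 mm of my first measurement, with its angle unchanged.
- **Tray:** only the vane with the yellow cross is left, and it looks undisturbed.

**Where measurements disagreed:**
- **Centre:** the grate rails and the base vanes put the stack's centre about 3 mm apart, so I aimed between them.
- **`second_vane`:** it lies about 1.7° out of square with the bottom pair, as I found it. The two second-course vanes are therefore about 115 mm apart instead of 120.
- **Base vanes:** they are mostly hidden now, so I did not measure them again at the end.

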